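# Lock the lid bar of the small press cask with its pin

## Task

Swing the steel lid bar of the small cask round until its eye lies between the two ears of the yellow yoke, then take the blue-handled pin from its wooden block and pass it down through the upper ear, the eye and the lower ear until its collar sits on the upper ear, and let go. The yoke can sit a little to either side on its post and its place is not measured, so feel for its hole gently and bring the eye into line with it; never force the pin, and leave the bottles and the mug alone.

Things in the scene. Friction and masses are not known exactly. Their poses are not given: they have to be found in the camera images.
- stand: the fixed press cask: plank foot 200 x 360 x 20 mm, wooden cask 175 mm across, lid 120 mm high, a pivot post at its -y side and a yoke post with a yellow yoke at its +y side. Origin on the table under the cask's middle; z up; +y from pivot post to yoke post. The yoke is clamped within 15 mm of the middle of its rail, to either side along the stand's x: a new offset each time that no reading shows
- yoke_middle (a point): fixed on the stand: where the mouth of the upper ear's hole would be if the yoke sat mid-rail; the real hole is up to 15 mm off along the stand's x (0 along y). Ears: level plates 64 (x) x 44 (y) mm, 20 mm (upper) and 12 mm (lower) thick, tops 165 and 129 mm high, joined by a web at +y, open elsewhere; hole 14 mm wide, upright in each ear's middle, one above the other
- pivot (a point): on the bar's hinge axis (upright), at the bar's mid-height, 136 mm above the table
- bar (a joint): lid bar's angle, rad: 0 with the bar along the stand's +y (eye under yoke_middle), growing as the eye swings toward the stand's -x (anticlockwise from above); range -0.15 to 1.0; starts open. Light friction (under 2 N at the knob), stays where left. A yoke offset of d m along the stand's +x needs about -d / 0.23 rad
- bar_knob (a point): upright red round knob on the bar, 20 mm across, 45 mm tall from 140 to 185 mm above the table; this point is on its axis 170 mm above the table, 115 mm from the hinge axis. y axis points along the bar from the hinge to the eye
- bar_eye (a point): centre of the bar's eye on its top face, 140 mm above the table, 230 mm from the hinge axis. The eye is an upright round hole 16 mm wide in the bar's end plate (46 mm across the bar, 44 mm along it, 8 mm thick, from 132 to 140 mm high), which passes level between the ears
- pin: loose steel pin, 120 g as built, standing upright in the block at the start. Origin at the centre of its lower tip, z up toward the handle. From the tip: blunt nose growing from 9.6 mm to 12 mm across over 3 mm, then a 12 mm round shank up to 62 mm, a collar 26 mm across from 62 to 68 mm, then a blue square handle 16 x 16 mm (flat faces along the pin's x and y) from 68 to 110 mm
- pin_collar (a point): on the pin's axis at the underside of its collar, 62 mm above the tip; when the pin is home this lies on the upper ear's top face, 165 mm above the table
- pin_grip (a point): on the pin's axis in the blue handle, 90 mm above the tip: where to hold it
- block: fixed wooden block 75 x 75 x 70 mm tall with a 20 mm hole in the middle of its top, where the pin stands with its collar on the block. Origin under its centre on the table
- bottle1: full amber sauce bottle with white cap, 60 mm across, 200 mm tall, standing. Origin under its base. Leave alone
- bottle2: a second bottle of the same kind. Origin under its base. Leave alone
- cup: white mug, 80 mm across, 85 mm tall. Origin under its base. Leave alone

How it is judged:
By the outcome, as a careful person would: the job done as asked, in the order asked, and still so for the second after the job is handed in, with the robot touching nothing.
It also fails if it takes over 72 s, if anything falls off the work surface, if the arm or the gripper's body presses on something with over 40 N, if the wrist force passes 120 N, or if a joint passes its speed limit or range.

## Robot

A 6-joint arm with a two-finger parallel gripper is mounted at the origin on the work surface. World frame = base frame: x ahead of the robot, y to its left, z up, the work surface at z = 0. Lengths are in m, angles in rad, forces in N, time in s.
With the tool pointing down it reaches from about 0.3 to 0.875 m from the base axis. Payload 6.4 kg.
Tool frame: the origin (TCP) lies at the very end of the fingers, on their centre line; the grasp point (between the pads) lies 19 mm behind it; z points along the fingers, y is the line along which they close (so a half turn about z gives the same grasp; the last joint's range is limited). The gripper opens to 85 mm and grips with 20 to 120 N. Pads are 22 mm wide; open, the fingers measure 114 mm over their backs; the gripper's body (76 mm by 85 mm) begins 54 mm behind the grasp point. The pads swing forward as they close: fully open they stand 13 mm farther back than shut.
Start: joints at [0.961, 0.181, 1.607, -0, 1.354, -0.206], TCP at [0.226, 0.529, 0.231] pointing down, gripper open.
Joint ranges: [-2.99, 2.99], [-0.89, 2.07], [0.3, 2.58], [-1.14, 4.28], [0, 2.63], [-3.12, 3.12]. Speed limits (rad/s): [2.57, 2.57, 3.01, 3.14, 3.14, 3.14].

## Interface

Orientations are given as a unit quaternion [w, x, y, z].
In Python, from bench import telemetry, camera, ctrl, spotter gives the robot as it stands.
- The arm moves only by the tool send_rows, never from a script. Its argument "series" is a list of rows, each a list of 3 entries, a list of its own where there are three numbers: the turn, a rotation vector about the world's x, y, z in degrees, then the shift along the world's x, y, z in mm, then the closure, from -1 (fully open) to 1 (shut), so that 0 is half open. In form: [[[rx, ry, rz], [dx, dy, dz], gripper], ...]. A call has 1 to 10 rows; each row is the pose to reach, as a shift and turn from the pose commanded when the call began; what a row does not reach only later rows make up. A row lasts 1/8 s, in which the tool goes at most 62.5 mm and 10.7 degrees, less where a joint would pass 70% of its speed; a pose out of reach is approached as far as the arm can. A call with a gripper value outside its range is refused whole. The fingers move at their own pace and stop on an object; the grip force is fixed at half the most. Time passes only in rows, so rows that repeat a pose let the fingers close. It gives the time, the measured TCP pose, the force, the opening and the grip force at its end, in the units of the state.
- telemetry.get_obs(): the state, without advancing time (a new reading comes with each control period).
- camera(name): name is "side" or "top"; returns a dict with "pixels" (400x640x3 uint8, red, green, blue), "camera_matrix" (3x3 intrinsics, pixels), "xyz" and "orientation" of the camera in the world. Camera axes: x right, y up, looking along -z (the intrinsics and any distortion apply to the point x, -y, -z); pixel columns grow to the right and rows downward; lengths in m; the calibration is good to about 2 mm. A picture is of the moment at which its call begins. There is no depth.
- ctrl.hand_in(): hands the job in; it is judged then, once.
Trained networks look in the newest picture that a camera, given by its name, has taken for a name from the list of things; names that differ only in an ending like _2 or _b are one class to them, and where a whole thing is asked for, a point or a joint stands for the part that bears it (a point fixed in the world has none). Each returns a list of dicts, best first, with "conf" (0 to 1); they miss things now and then, are a little off and sometimes report something else, mostly with a low value. They report only what shows in the picture. A call takes as long as a camera call.
- spotter.boxes_of(thing, camera): "xyz" ([x, y, z] in m, in world coordinates, good to about 4 mm: the middle of the surface that is visible of it).
- spotter.landmark_of(thing, camera): "xyz" ([x, y, z] in m, in world coordinates, good to about 4 mm: a listed point, or the origin of a listed thing).
The state is a dict: "time_s": time; "q": joint angles; "dq": joint speeds; "joint_efforts": joint torques, N m; "eef_pos": TCP position; "eef_rot": TCP orientation; "wrist_force": force on the tool from outside, world axes, zero at the start; "torque": the same for the moment, N m; "opening": opening from 0.0 (shut) to 1.0 (fully open); "grasp_force": force on a finger pad.
Only numpy, scipy, OpenCV 4.12 (cv2) and the standard library are available. Lean on these libraries where they do the work, as an engineer would, in place of code of your own. Each camera call takes 0.05 s, during which the arm holds its last target. There are 200 camera calls.

## Working session

There is one attempt and no reset: what is moved stays moved. The work goes in short steps, Python scripts to look and compute and a tool call to move; the robot and the scene stay as the last step left them, time stands still between calls to the robot, and variables do not carry over. Pictures are saved under pics/ and viewed, at most 10 in all, crops included, and the job is handed in when it is done.

Besides the shell and the picture viewer there is one more tool, called after "Emit:" as name(argument=value, ...) on one line, values as JSON. send_rows: Moves the arm, as the interface text tells. Its arguments: {"type":"object","properties":{"series":{"type":"array","items":{"type":"array"}}},"required":["series"]}

```bash
mkdir -p pics; cat > h.py <<'E'
import numpy as np,cv2
from bench import telemetry,camera,ctrl,spotter
from scipy.spatial.transform import Rotation as R
def snap(c,f=None):
    d=camera(c)
    if f: cv2.imwrite('pics/'+f,cv2.cvtColor(d['pixels'],cv2.COLOR_RGB2BGR))
    return d
def lm(n,c):
    return [(np.round(r['xyz'],4).tolist(),round(r['conf'],2)) for r in spotter.landmark_of(n,c)[:2]]
E
python3 - <<'E'
from h import *
for c in('top','side'):
    d=snap(c,c+'0.png');print(c,d['xyz'],d['orientation'],d['camera_matrix'],[k for k in d])
    for n in['stand','yoke_middle','pivot','bar_knob','bar_eye','pin','pin_collar','pin_grip','block','bottle1','cup']:
        print(n,lm(n,c))
o=telemetry.get_obs();print(o)
E
```

```text
top [ 0.48331488 -0.00414526  1.6339677 ] [-0.6968724  -0.01553397  0.01478124  0.71687452] [[450.36164093   0.         327.60003038]
 [  0.         450.36164093 195.79539499]
 [  0.           0.           1.        ]] ['pixels', 'camera_matrix', 'xyz', 'orientation']
stand [([0.5512, 0.1242, 0.0003], 0.91), ([0.5502, 0.453, 0.0038], 0.24)]
yoke_middle [([0.547, 0.2323, 0.1655], 0.97), ([0.6551, 0.3912, -0.0004], 0.19)]
pivot [([0.5566, 0.0054, 0.1384], 0.6), ([0.474, 0.0855, 0.1643], 0.45)]
bar_knob [([0.4723, 0.0857, 0.1697], 0.65)]
bar_eye [([0.397, 0.1703, 0.1378], 0.94)]
pin [([0.5937, -0.2364, 0.0098], 0.57)]
pin_collar [([0.5932, -0.2375, 0.0708], 0.58), ([0.5497, 0.4552, 0.0017], 0.19)]
pin_grip [([0.5953, -0.2381, 0.0991], 0.45)]
block [([0.5975, -0.2368, 0.0011], 0.84)]
bottle1 [([0.6588, 0.3931, 0.0007], 0.94), ([0.5498, 0.4516, 0.0011], 0.88)]
cup [([0.49, -0.4329, 0.0021], 0.66)]
side [-0.2596406  -0.73463935  1.07262047] [ 0.83448318  0.37906378 -0.17094525 -0.36156077] [[440.90158087   0.         319.53729243]
 [  0.         440.90158087 200.95654475]
 [  0.           
[... 702 characters left out ...]
19], 0.95)]
{'time_s': 1.2, 'q': array([ 9.60709380e-01,  1.80826564e-01,  1.60700957e+00,  2.56609998e-06,
        1.35379373e+00, -2.06283515e-01]), 'dq': array([ 0.00028144,  0.0001948 ,  0.00074844,  0.00041882,  0.00058788,
       -0.00016514]), 'joint_efforts': array([ 2.41465365e-03, -4.44847548e+01, -3.51689136e+01,  1.18210551e-05,
        6.19147013e-04, -4.48330422e-05]), 'eef_pos': array([0.22590807, 0.52877322, 0.23126888]), 'eef_rot': array([-8.53548624e-06,  2.00533049e-01,  9.79686938e-01, -1.65798572e-05]), 'wrist_force': array([-0.75123486,  0.16879826, -0.3024068 ]), 'torque': array([-0.0313275 ,  0.01626774, -0.01940213]), 'grasp_force': 0.0, 'opening': 1.005491350207073}
```

View pics/top0.png

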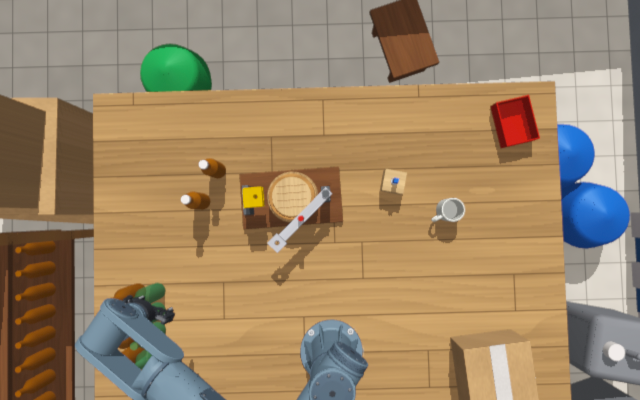

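View pics/side0.png

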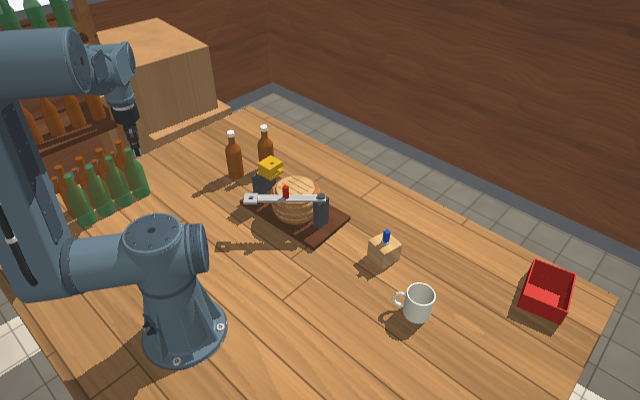

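```bash
cat >> h.py <<'E'
def ray(d,px,z):
    K=d['camera_matrix'];u=np.linalg.inv(K)@[px[0],px[1],1];v=R.from_quat(np.roll(d['orientation'],-1)).apply([u[0],-u[1],-u[2]])
    return d['xyz']+v*(z-d['xyz'][2])/v[2]
def proj(d,p):
    c=R.from_quat(np.roll(d['orientation'],-1)).inv().apply(np.array(p)-d['xyz']);q=d['camera_matrix']@[c[0],-c[1],-c[2]];return q[:2]/q[2]
E
python3 - <<'E'
from h import *
T=snap('top');S=snap('side')
def crop(d,x,y,w,h,s): 
    return cv2.resize(cv2.cvtColor(d['pixels'],cv2.COLOR_RGB2BGR)[y:y+h,x:x+w],None,fx=s,fy=s,interpolation=cv2.INTER_NEAREST)
im=np.vstack([np.hstack([crop(T,235,180,40,30,10),crop(T,380,166,30,30,10)]),np.hstack([crop(S,250,150,40,30,10),crop(S,370,225,30,30,10)])])
cv2.imwrite('pics/crop.png',im)
for n,d,c in(('T',T,'top'),('S',S,'side')):
    hsv=cv2.cvtColor(d['pixels'],cv2.COLOR_RGB2HSV)
    for nm,lo,hi in(('yel',(22,180,120),(32,255,255)),('blue',(105,150,60),(125,255,255)),('red',(0,200,100),(6,255,255))):
        m=cv2.inRange(hsv,lo,hi);k,l,st,ce=cv2.connectedComponentsWithStats(m)
        for i in range(1,k):
            if 8<st[i,4]<600:print(n,nm,st[i],ce[i].round(2))
    for p in([.5465,.2335,.165],[.557,.005,.14]):print(n,'proj',proj(d,p))
for p in((253,197),):print(ray(T,p,.165))
E
```

```text
T yel [243 187  21  21 413] [252.87 196.83]
T blue [393 179   5   4  16] [395.25 180.44]
T blue [636 239   4  22  71] [637.85 248.68]
T blue [637 289   3  22  49] [638.31 298.86]
T red [299 217   4   3  11] [300.64 218.09]
T proj [255.04849336 197.80418418]
T proj [324.97213747 192.98828216]
S yel [259 156  22  13 140] [269.55 161.96]
S blue [383 230   7  12  64] [386.02 235.58]
S red [283 186   5   4  15] [285.27 187.2 ]
S red [284 193   5   5  15] [286.  195.2]
S proj [270.33584743 162.99635248]
S proj [320.38725249 196.2671642 ]
[0.54931674 0.24013192 0.165     ]
```

View pics/crop.png

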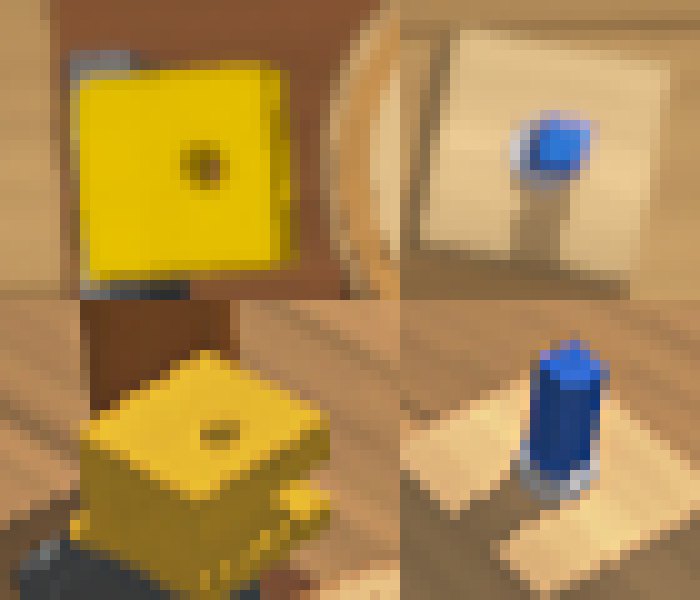

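The top crop shows the yoke's hole at about (254.8, 196.0) px, and the side crop shows it at about (271.5, 162.8) px. The block and pin are turned about -9°, with the blue handle at about (395.3, 180.4) px in top.

```bash
python3 - <<'E'
from h import *
T=snap('top');S=snap('side')
def dark(d,cx,cy,r):
    g=d['pixels'].astype(float).sum(2);x0,y0=int(cx),int(cy);ys,xs=np.mgrid[y0-r:y0+r+1,x0-r:x0+r+1];w=g[y0-r:y0+r+1,x0-r:x0+r+1];w=np.clip(np.median(w)-w-15,0,None)
    return (w*xs).sum()/w.sum(),(w*ys).sum()/w.sum()
t=dark(T,255,196,2);s=dark(S,272,163,2)
print('hole',t,ray(T,t,.163),s,ray(S,s,.163))
print('pin',ray(T,(395.25,180.44),.115),ray(S,(386.0,235.6),.097))
print('knob',ray(T,(300.64,218.1),.185),ray(S,(285.6,191.),.163))
for c in('top','side'):print([lm(n,c)[:1] for n in('pivot','yoke_middle','bar_eye','bar_knob','pin_grip','stand')])
E
```

```text
hole (np.float64(254.8547794117647), np.float64(196.0514705882353)) [0.55233835 0.23433444 0.163     ] (np.float64(271.5364526659412), np.float64(162.90642002176278)) [0.55153288 0.23300218 0.163     ]
pin [ 0.59394833 -0.23348052  0.115     ] [ 0.59646337 -0.23706451  0.097     ]
knob [0.47622835 0.08515545 0.185     ] [0.47859815 0.08612632 0.163     ]
[[([0.5606, 0.0054, 0.1381], 0.61)], [([0.5481, 0.235, 0.1627], 0.61)], [([0.3897, 0.1722, 0.1378], 0.6)], [([0.4728, 0.085, 0.167], 0.7)], [([0.5958, -0.238, 0.1], 0.39)], [([0.548, 0.1216, -0.0002], 0.57)]]
[[([0.5572, 0.0047, 0.1373], 0.74)], [([0.5449, 0.2334, 0.1661], 0.69)], [([0.3977, 0.1727, 0.1373], 0.77)], [([0.4782, 0.088, 0.1711], 0.96)], [([0.5952, -0.2329, 0.0981], 0.59)], [([0.5475, 0.1168, 0.0041], 0.91)]]
```

Emit:
send_rows(series=[[[0,0,-8],[30,-50,20],-1],[[0,0,-16],[70,-100,20],-1],[[0,0,-22],[110,-160,20],-1],[[0,0,-22],[150,-220,20],-1],[[0,0,-22],[180,-280,20],-1],[[0,0,-22],[210,-335,20],-1],[[0,0,-22],[235,-390,20],-1],[[0,0,-22],[248,-444,20],-1],[[0,0,-22],[248,-444,20],-1]])

```text
time_s: 3.12
eef_pos: [0.4748, 0.0816, 0.2514]
eef_rot: [0.0, 0.386, 0.923, -0.0]
wrist_force: [0.3, 1.4, -0.4]
opening: 0.998
grasp_force: 0.0
```

Emit:
send_rows(series=[[[0,0,0],[1,1,-45],-1],[[0,0,0],[1,1,-90],-1],[[0,0,0],[1,1,-99],-0.3],[[0,0,0],[1,1,-99],0.3],[[0,0,0],[1,1,-99],1],[[0,0,0],[1,1,-99],1],[[0,0,0],[1,1,-99],1],[[0,0,0],[1,1,-99],1]])

```text
time_s: 4.12
eef_pos: [0.4764, 0.086, 0.1544]
eef_rot: [0.002, 0.384, 0.923, 0.001]
wrist_force: [0.3, 0.7, 6.6]
opening: 0.217
grasp_force: 58.4
```

Emit:
send_rows(series=[[[0,0,-4.4],[6.6,6.3,0],1],[[0,0,-8.8],[13.5,11.9,0],1],[[0,0,-13.3],[21,17.1,0],1],[[0,0,-17.7],[28.7,21.5,0],1],[[0,0,-22.1],[36.7,25.4,0],1],[[0,0,-26.5],[45,28.7,0],1],[[0,0,-30.9],[53.5,31.3,0],1],[[0,0,-35.4],[62.4,33.2,0],1],[[0,0,-39.8],[71.2,34.5,0],1],[[0,0,-44.2],[80.1,35.1,0],1]])

```text
time_s: 5.38
eef_pos: [0.5567, 0.119, 0.1545]
eef_rot: [0.002, 0.704, 0.71, -0.0]
wrist_force: [-1.6, -9.9, 6.3]
opening: 0.213
grasp_force: 58.5
```

Emit:
send_rows(series=[[[0,0,0],[0,0,0],1],[[0,0,0],[0,0,0],1]])

```text
time_s: 5.62
eef_pos: [0.5569, 0.119, 0.1545]
eef_rot: [0.002, 0.703, 0.711, 0.0]
wrist_force: [0.6, -7.1, 4.0]
opening: 0.214
grasp_force: 59.1
```

Emit:
send_rows(series=[[[0,0,0],[-1,-1.5,0],1],[[0,0,0],[-1.5,-1.5,0],1],[[0,0,0],[-1.5,-1.5,0],1],[[0,0,0],[-1.5,-1.5,0],0.2],[[0,0,0],[-1.5,-1.5,0],-0.2],[[0,0,0],[-1.5,-1.5,5],-0.4],[[0,0,0],[-1.5,-1.5,45],-0.4],[[0,0,0],[0,-30,75],-0.4],[[0,0,-4],[10,-80,75],-0.4],[[0,0,-9],[20,-140,75],-0.4]])

```text
time_s: 6.88
eef_pos: [0.5755, -0.0196, 0.2284]
eef_rot: [0.001, 0.757, 0.654, 0.001]
wrist_force: [-0.3, -1.0, 0.1]
opening: 0.698
grasp_force: 0.0
```

Emit:
send_rows(series=[[[0,0,0],[5,-50,0],-0.4],[[0,0,0],[10,-105,0],-0.4],[[0,0,0],[15,-160,0],-0.4],[[0,0,0],[20,-213,0],-0.4],[[0,0,0],[20,-213,0],-0.4],[[0,0,0],[20,-213,0],-0.4]])

```text
time_s: 7.62
eef_pos: [0.5948, -0.2316, 0.227]
eef_rot: [-0.001, 0.757, 0.654, 0.0]
wrist_force: [0.1, -0.0, -0.3]
opening: 0.696
grasp_force: 0.0
```

```bash
python3 - <<'E'
from h import *
o=telemetry.get_obs();print(o['time_s'],o['eef_pos'],R.from_quat(np.roll(o['eef_rot'],-1)).as_matrix()[:,1])
T=snap('top');S=snap('side')
def crop(d,x,y,w,h,s): 
    return cv2.resize(cv2.cvtColor(d['pixels'],cv2.COLOR_RGB2BGR)[y:y+h,x:x+w],None,fx=s,fy=s,interpolation=cv2.INTER_NEAREST)
cv2.imwrite('pics/c2.png',np.hstack([crop(T,240,170,100,50,4),crop(S,250,150,100,50,4)]))
for c in('top','side'):print([lm(n,c)[:1] for n in('pivot','yoke_middle','bar_eye','bar_knob','pin_grip')])
for d in(T,S):
    hsv=cv2.cvtColor(d['pixels'],cv2.COLOR_RGB2HSV)
    m=cv2.inRange(hsv,(0,200,100),(6,255,255))[150:230,250:340];y,x=np.nonzero(m);y=y+150;x=x+250;print(len(x),ray(d,(x.mean(),y.mean()),.185 if d is T else .163))
E
```

```text
7.625 [ 0.59477355 -0.23164733  0.22703717] [ 9.89369495e-01 -1.45421693e-01 -7.31038445e-04]
[[([0.5608, 0.0064, 0.1378], 0.93)], [([0.5465, 0.2327, 0.1626], 0.81)], [([0.5519, 0.2358, 0.1377], 0.87)], [([0.5523, 0.1189, 0.1677], 0.85)], []]
[[([0.5588, 0.0067, 0.1355], 0.56)], [([0.547, 0.1204, 0.006], 0.68)], [([0.5512, 0.2346, 0.138], 0.75)], [([0.5515, 0.1197, 0.1732], 0.67)], [([0.5949, -0.2324, 0.1005], 0.63)]]
13 [0.55320936 0.11696912 0.185     ]
29 [0.55580738 0.11877121 0.163     ]
```

View pics/c2.png

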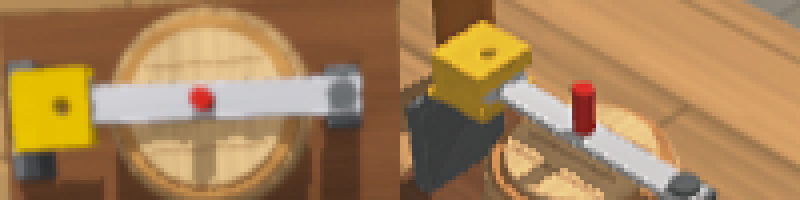

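The bar now points into the yoke: the eye is under the upper ear and the hole is at about (62, 104) in the left crop. Next I take the pin.

Emit:
send_rows(series=[[[0,0,0],[0,0,-50],-0.4],[[0,0,0],[0,0,-100],-0.4],[[0,0,0],[0,0,-140],-0.4],[[0,0,0],[0,0,-146],-0.4],[[0,0,0],[0,0,-146],0.2],[[0,0,0],[0,0,-146],1],[[0,0,0],[0,0,-146],1],[[0,0,0],[0,0,-146],1],[[0,0,0],[0,0,-146],1]])

```text
time_s: 9.35
eef_pos: [0.5965, -0.233, 0.0839]
eef_rot: [0.002, 0.757, 0.654, 0.001]
wrist_force: [-0.3, -0.4, 7.6]
opening: 0.179
grasp_force: 58.5
```

```bash
python3 - <<'E'
from h import *
o=telemetry.get_obs();print(o['time_s'],o['eef_pos'],o['opening'],o['grasp_force'],o['wrist_force'],o['torque'])
for c in('top','side'):snap(c);print([lm(n,c)[:1] for n in('pin','pin_collar','pin_grip')])
E
```

```text
9.35 [ 0.59650961 -0.23303773  0.0839008 ] 0.17941297094283326 58.53513834066689 [-0.28749237 -0.36856753  7.57945629] [ 0.07235372  0.13280605 -0.01791875]
[[], [([0.5491, 0.2319, 0.1648], 0.49)], []]
[[([0.5985, -0.2365, 0.0098], 0.55)], [([0.5962, -0.2369, 0.0709], 0.63)], [([0.5958, -0.2363, 0.1004], 0.61)]]
```

Emit:
send_rows(series=[[[0,0,0],[0,0,10],1],[[0,0,0],[0,0,50],1],[[0,0,0],[0,0,110],1],[[0,0,0],[0,0,165],1],[[0,0,0],[0,30,195],1],[[0,0,0],[-5,75,195],1],[[0,0,0],[-10,125,195],1],[[0,0,0],[-15,180,195],1],[[0,0,0],[-20,235,195],1],[[0,0,0],[-25,290,195],1]])

```text
time_s: 11.0
eef_pos: [0.5694, 0.0596, 0.277]
eef_rot: [0.0, 0.757, 0.654, 0.0]
wrist_force: [0.5, 0.5, -1.5]
opening: 0.177
grasp_force: 59.0
```

Emit:
send_rows(series=[[[0,0,0],[-5,50,0],1],[[0,0,0],[-10,100,0],1],[[0,0,0],[-15,140,0],1],[[0,0,0],[-20,170,0],1],[[0,0,0],[-20,178,0],1],[[0,0,0],[-20,178,0],1],[[0,0,0],[-20,178,0],1]])

```text
time_s: 11.88
eef_pos: [0.5503, 0.2348, 0.2764]
eef_rot: [0.0, 0.757, 0.653, -0.0]
wrist_force: [0.1, -0.2, -1.5]
opening: 0.18
grasp_force: 58.9
```

```bash
python3 - <<'E'
from h import *
o=telemetry.get_obs();print(o['time_s'],o['eef_pos'],o['opening'],o['wrist_force'],o['torque'])
T=snap('top');S=snap('side')
im=cv2.cvtColor(S['pixels'],cv2.COLOR_RGB2BGR)[100:200,210:330]
cv2.imwrite('pics/c3.png',cv2.resize(im,None,fx=6,fy=6,interpolation=cv2.INTER_NEAREST))
for c in('top','side'):print([lm(n,c)[:2] for n in('pin','pin_collar','pin_grip')])
e=o['eef_pos'];print('tip',proj(S,e+[0,0,-.0759]),'collar',proj(S,e+[0,0,-.0139]), 'hole',proj(S,[.552,.2337,.165]))
E
```

```text
11.875 [0.55027885 0.23478532 0.27637208] 0.1804493345291408 [ 0.0607703  -0.17438095 -1.49152039] [-0.00628622  0.02162996  0.0063109 ]
[[], [], [([0.5497, 0.123, -0.0005], 0.17)]]
[[([0.5547, 0.2297, 0.1999], 0.4), ([0.5595, 0.0062, 0.1353], 0.16)], [([0.5491, 0.2312, 0.2614], 0.5)], [([0.5493, 0.2347, 0.2931], 0.7)]]
tip [270.26152135 153.99976515] collar [269.11517294 138.7087703 ] hole [271.46583634 162.30306062]
```

View pics/c3.png

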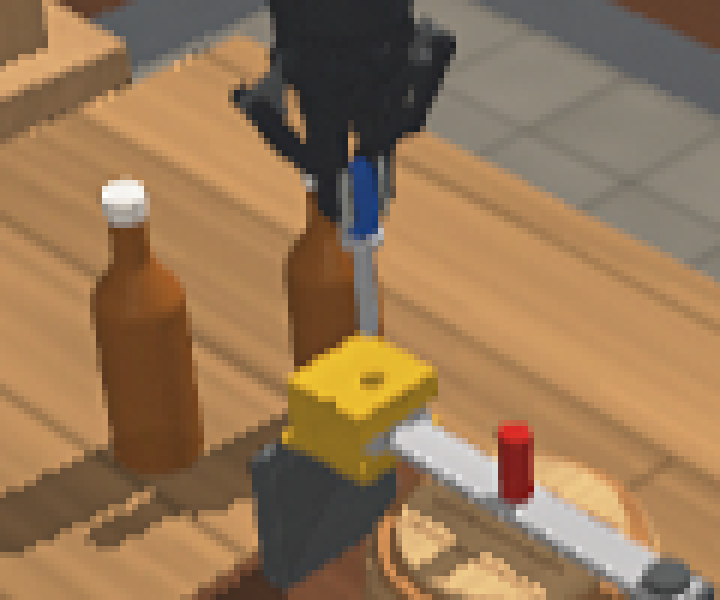

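The side crop shows the pin upright with its tip at about (271, 155.5) px. That puts it roughly 4 mm to -y of the TCP. I correct for this and feel down gently.

Emit:
send_rows(series=[[[0,0,0],[1.7,2.6,-10],1],[[0,0,0],[1.7,2.6,-20],1],[[0,0,0],[1.7,2.6,-30],1],[[0,0,0],[1.7,2.6,-30],1]])

```text
time_s: 12.78
eef_pos: [0.5509, 0.2383, 0.2446]
eef_rot: [-0.001, 0.757, 0.654, -0.001]
wrist_force: [0.6, -0.3, -1.6]
opening: 0.177
grasp_force: 58.9
```

```bash
python3 - <<'E'
from h import *
o=telemetry.get_obs();print(o['time_s'],o['eef_pos'],o['wrist_force'],o['torque'])
S=snap('side')
im=cv2.cvtColor(S['pixels'],cv2.COLOR_RGB2BGR)[125:175,240:300]
cv2.imwrite('pics/c4.png',cv2.resize(im,None,fx=12,fy=12,interpolation=cv2.INTER_NEAREST))
print([lm(n,'side')[:2] for n in('pin','pin_collar','pin_grip')])
print('tip@hole z.170',proj(S,[.552,.2337,.170]))
E
```

```text
12.775 [0.55086969 0.23832063 0.24459107] [ 0.571038   -0.34561199 -1.58011162] [ 0.0506941   0.00565604 -0.00742235]
[[([0.5528, 0.2349, 0.1681], 0.46)], [([0.5498, 0.2332, 0.2289], 0.44)], [([0.5507, 0.2373, 0.2613], 0.54)]]
tip@hole z.170 [271.37961327 161.13643078]
```

View pics/c4.png

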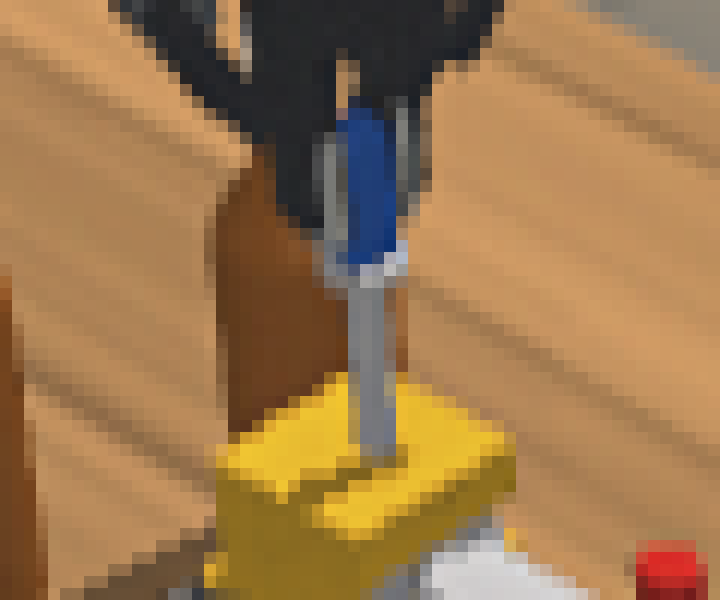

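The tip is at about (271, 162.5) px, right over the hole and about 4 mm above it. Next is a gentle push down.

Emit:
send_rows(series=[[[0,0,0],[0.5,-0.4,-2],1],[[0,0,0],[0.5,-0.4,-4],1],[[0,0,0],[0.5,-0.4,-5],1],[[0,0,0],[0.5,-0.4,-6],1],[[0,0,0],[0.5,-0.4,-7],1],[[0,0,0],[0.5,-0.4,-7],1]])

```text
time_s: 13.72
eef_pos: [0.5522, 0.2381, 0.2392]
eef_rot: [-0.0, 0.757, 0.654, -0.0]
wrist_force: [-0.3, 0.7, -1.9]
opening: 0.179
grasp_force: 58.9
```

Emit:
send_rows(series=[[[0,0,0],[0,0,-1],1],[[0,0,0],[0,0,-2],1],[[0,0,0],[0,0,-3],1],[[0,0,0],[0,0,-4],1],[[0,0,0],[0,0,-4],1]])

```text
time_s: 14.35
eef_pos: [0.5521, 0.238, 0.2351]
eef_rot: [-0.0, 0.757, 0.654, -0.0]
wrist_force: [0.6, -0.5, -1.3]
opening: 0.176
grasp_force: 58.9
```

Emit:
send_rows(series=[[[0,0,0],[0,0,-2],1],[[0,0,0],[0,0,-4],1],[[0,0,0],[0,0,-6],1],[[0,0,0],[0,0,-8],1],[[0,0,0],[0,0,-10],1],[[0,0,0],[0,0,-12],1],[[0,0,0],[0,0,-12],1]])

```text
time_s: 15.22
eef_pos: [0.5521, 0.2381, 0.223]
eef_rot: [-0.0, 0.757, 0.654, -0.0]
wrist_force: [-0.2, -0.6, -0.6]
opening: 0.179
grasp_force: 58.9
```

Emit:
send_rows(series=[[[0,0,0],[0,0,-2],1],[[0,0,0],[0,0,-4],1],[[0,0,0],[0,0,-6],1],[[0,0,0],[0,0,-8],1],[[0,0,0],[0,0,-9],1],[[0,0,0],[0,0,-10],1],[[0,0,0],[0,0,-11],1],[[0,0,0],[0,0,-11],1]])

```text
time_s: 16.23
eef_pos: [0.5522, 0.2381, 0.2122]
eef_rot: [-0.0, 0.757, 0.654, 0.0]
wrist_force: [-1.1, -0.4, -1.1]
opening: 0.179
grasp_force: 58.9
```

Emit:
send_rows(series=[[[0,0,0],[0,0,-2],1],[[0,0,0],[0,0,-4],1],[[0,0,0],[0,0,-6],1],[[0,0,0],[0,0,-7],1],[[0,0,0],[0,0,-8],1],[[0,0,0],[0,0,-9],1],[[0,0,0],[0,0,-10],1],[[0,0,0],[0,0,-11],1],[[0,0,0],[0,0,-12],1],[[0,0,0],[0,0,-12],1]])

```text
time_s: 17.48
eef_pos: [0.5522, 0.2381, 0.2002]
eef_rot: [-0.0, 0.757, 0.654, -0.0]
wrist_force: [0.5, 0.1, -0.5]
opening: 0.178
grasp_force: 58.9
```

Emit:
send_rows(series=[[[0,0,0],[0,0,-3],1],[[0,0,0],[0,0,-6],1],[[0,0,0],[0,0,-9],1],[[0,0,0],[0,0,-12],1],[[0,0,0],[0,0,-15],1],[[0,0,0],[0,0,-17],1],[[0,0,0],[0,0,-19],1],[[0,0,0],[0,0,-20],1],[[0,0,0],[0,0,-21],1],[[0,0,0],[0,0,-21],1]])

```text
time_s: 18.73
eef_pos: [0.5522, 0.2381, 0.1792]
eef_rot: [-0.0, 0.757, 0.654, -0.0]
wrist_force: [0.6, 0.2, -2.2]
opening: 0.176
grasp_force: 58.9
```

Emit:
send_rows(series=[[[0,0,0],[0,0,-0.5],1],[[0,0,0],[0,0,-1],1],[[0,0,0],[0,0,-1.5],1],[[0,0,0],[0,0,-1.5],1]])

```text
time_s: 19.23
eef_pos: [0.5523, 0.2381, 0.1789]
eef_rot: [0.0, 0.757, 0.654, 0.0]
wrist_force: [-2.6, -1.4, 6.8]
opening: 0.18
grasp_force: 59.8
```

The collar has seated: contact came at the predicted height with about 7 N. Now I let go.

Emit:
send_rows(series=[[[0,0,0],[0,0,1],1],[[0,0,0],[0,0,1],0.4],[[0,0,0],[0,0,1],0],[[0,0,0],[0,0,1],-0.2],[[0,0,0],[0,0,1],-0.2],[[0,0,0],[0,0,30],-0.2],[[0,0,0],[0,0,80],-0.2],[[0,0,0],[-30,-20,120],-0.2],[[0,0,0],[-80,-70,130],-0.2],[[0,0,0],[-130,-120,130],-0.2]])

```text
time_s: 20.48
eef_pos: [0.4336, 0.1293, 0.3088]
eef_rot: [0.001, 0.756, 0.654, 0.001]
wrist_force: [-0.2, 0.5, 0.4]
opening: 0.6
grasp_force: 0.0
```

Emit:
send_rows(series=[[[0,0,0],[-40,-50,0],-0.2],[[0,0,0],[-60,-90,0],-0.2],[[0,0,0],[-60,-90,0],-0.2]])

```text
time_s: 20.85
eef_pos: [0.3735, 0.0381, 0.3079]
eef_rot: [0.001, 0.758, 0.652, 0.0]
wrist_force: [-0.4, -0.3, 0.4]
opening: 0.603
grasp_force: 0.0
```

```bash
python3 - <<'E'
from h import *
T=snap('top');S=snap('side')
def crop(d,x,y,w,h,s): 
    return cv2.resize(cv2.cvtColor(d['pixels'],cv2.COLOR_RGB2BGR)[y:y+h,x:x+w],None,fx=s,fy=s,interpolation=cv2.INTER_NEAREST)
cv2.imwrite('pics/c5.png',np.hstack([crop(T,235,170,50,50,8),crop(S,245,130,50,50,8)]))
for c in('top','side'):print([lm(n,c)[:1] for n in('pin','pin_collar','pin_grip','bottle1')])
print(telemetry.get_obs()['eef_pos'],telemetry.get_obs()['time_s'])
E
```

```text
[[([0.5473, 0.2403, 0.1062], 0.61)], [([0.5487, 0.2359, 0.1668], 0.57)], [([0.5557, 0.2322, 0.1951], 0.5)], [([0.6564, 0.3938, 0.0002], 0.74)]]
[[], [([0.5543, 0.2349, 0.1631], 0.42)], [([0.552, 0.236, 0.1985], 0.57)], [([0.55, 0.4561, 0.0046], 0.59)]]
[0.37434643 0.04065404 0.30731504] 21.35
```

View pics/c5.png

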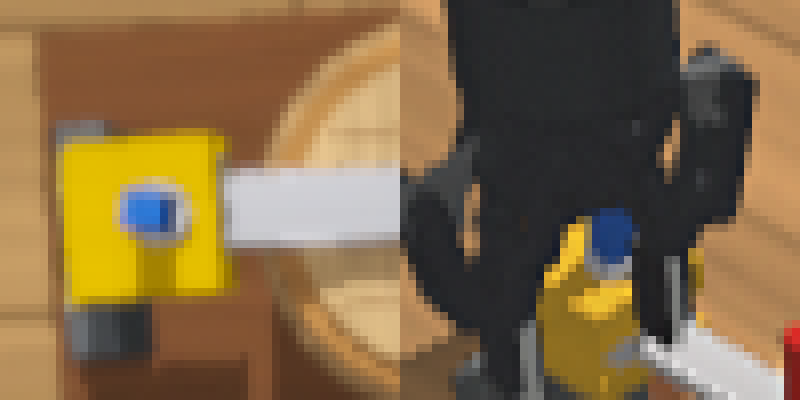

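The picture shows the collar flat on the upper ear and the handle upright at about (150, 210) in the left crop. The network puts the collar at z ≈ 0.165, and the gripper is well clear.

```bash
python3 -c "
from bench import ctrl;print(ctrl.hand_in())"
```

```text
the job is handed in; nothing more can be done
None
```

The bar's eye is between the yoke's ears and the pin is home through both ears and the eye, collar on the upper ear and released; I handed the job in at about 21 s, with no wrist force reading above about 12 N and the bottles and mug left alone.

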